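# Clamp a fuse holder in the cam press, on the cam's dwell

## Robot

A 6-joint arm with a two-finger parallel gripper is mounted at the origin on the work surface. World frame = base frame: x ahead of the robot, y to its left, z up, the work surface at z = 0. Lengths are in mm, angles in rad, forces in N, time in s.
With the tool pointing down it reaches from about 275 to 750 mm from the base axis. Payload 10.2 kg.
Tool frame: the origin (TCP) lies at the very end of the fingers, on their centre line; the grasp point (between the pads) lies ctrl.grip_depth behind it (ctrl.grip_depth is the distance from the TCP to the grasp point, in mm); z points along the fingers, y is the direction in which the jaws open and shut (so a half turn about z gives the same grasp; the last joint's range is limited). The gripper opens to 85 mm and grips with 20 to 120 N. Pads are 22 mm wide; open, the fingers measure 114 mm over their backs; the gripper's body (76 mm by 85 mm) begins 54 mm behind the grasp point. The pads swing forward as they close: fully open they stand 13 mm farther back than shut.
Start: joints at [-1.354, 0.313, 1.498, -0, 1.331, -0.223], TCP at [223.512, -475.051, 231.294] pointing down, gripper open.
Joint ranges: [-2.94, 2.94], [-0.97, 2.17], [0.19, 2.56], [-1.23, 4.37], [0.02, 3.11], [-2.88, 2.88]. Speed limits (rad/s): [2.39, 2.39, 3.01, 3.14, 3.14, 3.14].

## Interface

Orientations are given as a unit quaternion [w, x, y, z].
In Python, from rig import telemetry, eyes, ctrl, nets gives the robot as it stands. The module is installed in compiled form; this text tells all that it offers.
- The arm moves only by the tool drive_tool, never from a script. Its argument "series" is text: rows parted by semicolons, each of 7 numbers parted by spaces: the shift along the tool's x, y, z normalised to -1 to 1, where 1 is 0.12 m, then the turn, a rotation vector about the tool's x, y, z normalised to -1 to 1, where 1 is 0.5 rad, then the opening, from 0 (shut) to 1 (fully open). In form: tx ty tz wx wy wz hand; .... A call has 1 to 20 rows; each row is the pose to reach, as a shift and turn from the pose measured when the call began, along the tool's axes at that moment; what a row does not reach only later rows make up. A row lasts 1/10 s, in which the tool goes at most 50 mm and 8.59 degrees, less where a joint would pass 70% of its speed; a pose out of reach is approached as far as the arm can. A call with a number of a shift or a turn outside -1 to 1 is refused whole. A call with a gripper value outside its range is refused whole. The fingers move at their own pace and stop on an object; "newtons" is the grip in N (left out, the last holds). Time passes only in rows, so rows that repeat a pose let the fingers close. It gives the time, the measured TCP pose, the force and the opening at its end, in the units of the state.
- telemetry.sense(): the state, without advancing time (a new reading comes with each control period).
- eyes.capture(name): name is "scene" or "top" or "wrist"; returns a dict with "frame" (420x560x3 uint8, red, green, blue), "fx", "fy", "cx", "cy" (pixels), "D" ([k1, k2, p1, p2, k3] as OpenCV has them; the pictures are not rectified), "view" (4x4, takes a point from world to camera coordinates). Camera axes: x right, y up, looking along -z (the intrinsics and any distortion apply to the point x, -y, -z); pixel columns grow to the right and rows downward; lengths in mm; the calibration is good to about 2 mm. A picture is of the moment at which its call begins. There is no depth.
- ctrl.finish_job(): hands the job in, once; it reports no verdict.
Trained networks look in a picture, given as the dict that the camera call returned (one of the last four; its "shot" number tells which), for a name from the list of things; names that differ only in an ending like _2 or _b are one class to them, and where a whole thing is asked for, a point or a joint stands for the part that bears it (a point fixed in the world has none). Each returns a list of dicts, best first, with "confidence" (0 to 1); they miss things now and then, are a little off and sometimes report something else, mostly with a low value. They report only what shows in the picture. A call takes as long as a camera call. They do not tell look-alikes from the thing itself.
- nets.spot_in(name, picture): "rect" ([left, top, right, bottom] in pixels, round what is visible of it).
The state is a dict: "time_s": time; "joints": joint angles; "dq": joint speeds; "tau": joint torques, N m; "eef_pos": TCP position; "ee_rot": TCP orientation; "force": force on the tool from outside, world axes, zero at the start; "wrist_torque": the same for the moment, N m; "grip_width": opening from 0.0 (shut) to 1.0 (fully open).
Only numpy, scipy, OpenCV 4.12 (cv2) and the standard library are available. Lean on these libraries where they do the work, as an engineer would, in place of code of your own. Each camera call takes 0.05 s, during which the arm holds its last target. There are 200 camera calls.

## Task

Set the cream ceramic fuse holder upright in the brass-railed nest of the green cam press, then crank the cam clockwise (seen from above) by its wooden knob until the roller rests on the cam's flat dwell, so that the press keeps the fuse holder firmly clamped by itself once you let go. Handle the ceramic and the crank gently, and leave the glass valve and the jar where they stand.

Things in the scene. Friction and masses are not known exactly. Their poses are not given: they have to be found in the camera images.
- fuse_center (a point): Centre of the loose cream ceramic fuse holder, a block 26 mm along its x, 44 mm along its y, 40 mm tall (z up), 0.12 kg; it stands on the bench at the start. A decorative glass fuse and brass clips on top rise 7 mm more. Grip it across its 26 mm faces.
- nest (a point): Centre of the nest floor of the cam press (green base plate 110 x 300 x 14 mm, fixed; its top, z = 14 mm, is the nest floor). Axes: z up, +y from camshaft to anvil, x across. The fuse holder stands here with its 44 mm side along y. Two brass rails, inner faces at x = +-16 mm, rise 8 mm above the floor; the retracted red pad's face is at y = -26.5 mm, the anvil's face at y = +26.5 mm.
- anvil (a point): Centre of the dark steel anvil's face towards the nest; the anvil is 60 mm wide and its top is 36 mm above the nest floor. Clamping slides the fuse holder against it. Beyond the press (x over 0.77 m) stands a fixed wooden test box with a brown rocker switch panel, 90 mm tall.
- hub (a point): Point on the camshaft's vertical axis, 60 mm above the bench, 136.5 mm from the nest along the nest's -y. Hub and crank arm stay below z = 54 mm. Letting go while the roller is on the ramp, the crank is driven back; on the dwell it stays.
- knob_mid (a point): Middle (z = 82 mm) of the upright, freely spinning dark wooden crank knob: 18 mm diameter, from z = 54 to 100 mm. It circles the hub axis at 50 mm radius. Turns clockwise seen from above (back only to a stop near the start). Resistance at the knob, along its circle: about 0.2 N when free; see crank for the rest.
- crank: Steel crank arm with knob, cam; origin on the shaft axis at bench height; knob at -60 deg from its x axis. The cam is clamped on the shaft at an unknown angle: mid-dwell is 1.7 to 4.8 rad of cranking from the start. Free, then a 1.05 rad ramp (about 1 N at the knob, in its last 0.4 rad rising to about 4 N), then the dwell, 0.42 rad long, about 0.2 N; past it the cam drops off and the clamp opens.
- plunger_pad: Red round sprung pad, 22 mm diameter, on the cam's slide, driven by a roller on the 12 mm thick brass cam (base radius 16 mm, dwell 30 mm). It moves along the nest's +y, 14 mm if free, but stops on the fuse holder after about 9 mm, while the slide behind it goes on and loads its spring: about 17 N on the dwell. Origin in the plane of its face, at bench height.
- valve: Bystander: loose glass output valve on a black base, 42 mm diameter, 106 mm tall, origin under its centre.
- jar: Bystander: loose amber glass jar with brass cap, 54 mm diameter, 65 mm tall, origin under its centre.
- meter: Bystander, fixed: chrome meter housing 90 x 120 mm, 80 mm tall with its glass flap, origin under its centre.
Things that resemble listed ones, but are neither listed nor needed, are in the scene too. Of the things like the part that bears fuse_center, leave any that is blue or orange; of the rest the smaller one is meant.

How it is judged (in metres and radians):
On the way, in this order (a step that is already met when the one before it is completed fails the run):
1. the fuse holder stands in the nest, let go (horizontal distance between fuse_center and nest below 0.009 m and z of fuse_center in the frame of nest below 0.023 m and angle between fuse_center's own z axis and vertical below 0.1 rad and contact force between the fingers and fuse_holder below 0.1 N), for 0.2 s.
2. the pad clamps the fuse holder with the cam's full lift (contact force between plunger_pad and fuse_holder above 14 N), for 0.2 s.
At the end, for the whole second after the job is handed in: With the crank let go and still, the pad presses the fuse holder with more than 14 N (only the dwell gives that), and the fuse holder stands upright (within 0.1 rad) on the nest floor (within 3 mm), its centre within 9 mm of the nest's (contact force between plunger_pad and fuse_holder above 14 N and horizontal distance between fuse_center and nest below 0.009 m and z of fuse_center in the frame of nest below 0.023 m and angle between fuse_center's own z axis and vertical below 0.1 rad and contact force between the fingers and crank below 0.1 N and angular speed of crank below 0.1 rad/s); the robot touches nothing.
It fails at once if the fuse holder is squeezed or knocked by the fingers with more than 90 N (contact force between the fingers and fuse_holder above 90 N).
It fails at once if the crank is forced with more than 90 N (contact force between the fingers and crank above 90 N).
It fails at once if the fuse holder is rammed against the press with more than 45 N (contact force between fuse_holder and fixture above 45 N).
It fails at once if the valve is moved (distance of valve from where it was at the start of the episode above 0.015 m).
It fails at once if the jar is moved (distance of jar from where it was at the start of the episode above 0.015 m).
It also fails if it takes over 72 s, if anything falls off the work surface, if the arm or the gripper's body presses on something with over 40 N, if the wrist force passes 120 N, or if a joint passes its speed limit or range.

## Working session

There is one attempt and no reset: what is moved stays moved. The work goes in short steps, Python scripts to look and compute and a tool call to move; the robot and the scene stay as the last step left them, time stands still between calls to the robot, and variables do not carry over. Pictures are saved under pics/ and viewed, about 8 in all and at most 12, crops included, and the job is handed in when it is done.

Besides the shell and the picture viewer there is one more tool, called in YAML: its name, and indented under it one key for each argument. drive_tool: Moves the arm, as the interface text tells. Scaled input: -1 to 1 covers 0.12 m each way for a shift and 0.5 rad each way for a turn. Its arguments: {"type":"object","properties":{"series":{"type":"string"},"newtons":{"type":"number"}},"required":["series"]}

```bash
mkdir -p pics; cat > h.py <<'E'
import numpy as np, cv2
from rig import telemetry, eyes, ctrl, nets
def ray(p,u,v):
    K=np.array([[p['fx'],0,p['cx']],[0,p['fy'],p['cy']],[0,0,1]],float)
    x,y=cv2.undistortPoints(np.array([[[u,v]]],float),K,np.array(p['D'],float))[0,0]
    V=np.array(p['view'],float); R=V[:3,:3]; t=V[:3,3]
    return -R.T@t, R.T@np.array([x,-y,-1.0])
def atz(p,u,v,z):
    c,d=ray(p,u,v); return c+d*(z-c[2])/d[2]
def proj(p,P):
    K=np.array([[p['fx'],0,p['cx']],[0,p['fy'],p['cy']],[0,0,1]],float)
    V=np.array(p['view'],float); q=(V[:3,:3]@np.array(P,float)+V[:3,3])*[1,-1,-1]
    return cv2.projectPoints(q.reshape(1,1,3),np.zeros(3),np.zeros(3),K,np.array(p['D'],float))[0][0,0]
def tri(rs):
    A=np.zeros((3,3));b=np.zeros(3)
    for c,d in rs:
        d=d/np.linalg.norm(d);M=np.eye(3)-np.outer(d,d);A+=M;b+=M@c
    return np.linalg.solve(A,b)
def save(p,n,crop=None,s=1):
    f=p['frame'][:,:,::-1]
    if crop: f=f[crop[1]:crop[3],crop[0]:crop[2]]
    cv2.imwrite('pics/'+n,cv2.resize(f,None,fx=s,fy=s,interpolation=cv2.INTER_CUBIC))
E
cat > a.py <<'E'
from h import *
np.set_printoptions(precision=1,suppress=True)
print(telemetry.sense(), ctrl.grip_depth)
for n in ['scene','top','wrist']:
    p=eyes.capture(n); save(p,n+'0.png',None,1.4)
    print(n,p['view'],p['fx'])
    if n=='wrist': continue
    for t in ['fuse_center','nest','anvil','hub','knob_mid','crank','plunger_pad','valve','jar','meter']:
        print(t,[([round(x) for x in d['rect']],round(d['confidence'],2)) for d in nets.spot_in(t,p)[:5]])
E
python3 a.py
```

```text
{'time_s': 0.0, 'joints': array([-1.4,  0.3,  1.5, -0. ,  1.3, -0.2]), 'dq': array([ 0., -0., -0.,  0.,  0.,  0.]), 'tau': array([  0. , -41.2, -26. ,  -0. ,   0. ,   0. ]), 'eef_pos': array([ 223.5, -474.8,  230.7]), 'ee_rot': array([-0. ,  1. ,  0.2, -0. ]), 'force': array([-0.2, -0.2, -0. ]), 'wrist_torque': array([-0.1, -0. ,  0. ]), 'grip_width': 1.0001153055526093} 18.700000000000003
scene [[   -0.9     0.5    -0.    527.9]
 [   -0.3    -0.5     0.8    65.3]
 [    0.4     0.7     0.6 -1317.4]
 [    0.      0.      0.      1. ]] 446.3852804240173
fuse_center [([415, 272, 443, 304], 0.95), ([334, 294, 357, 328], 0.8), ([370, 290, 401, 320], 0.78), ([373, 320, 406, 372], 0.68), ([258, 151, 273, 179], 0.64)]
nest [([231, 195, 334, 291], 0.68)]
anvil [([232, 195, 336, 293], 0.91)]
hub [([231, 194, 334, 293], 0.77)]
knob_mid [([175, 155, 204, 195], 0.64)]
crank [([240, 196, 270, 230], 0.74)]
plunger_pad []
valve [([255, 150, 274, 179], 0.67), ([257, 285, 280, 332], 0.56)]
jar [([256, 152, 275, 178], 0.8), ([279, 238, 292, 248], 0.18)]
meter [([172, 156, 204, 193], 0.69)]
top [[   -0.     -1.     -0.     29. ]
 [    1.     -0.      0.1  -564.4]
 [   -0.1    -0.      1.  -1505.2]
 [    0.      0.      0.      1. ]] 512.9318104468671
fuse_center [([182, 262, 198, 281], 0.87), ([190, 205, 210, 218], 0.65), ([152, 207, 174, 231], 0.58), ([183, 231, 200, 244], 0.55)]
nest [([240, 187, 336, 230], 0.8), ([207, 150, 226, 171], 0.71), ([393, 147, 445, 187], 0.44)]
anvil [([237, 182, 341, 229], 0.81)]
hub [([239, 186, 340, 227], 0.84)]
knob_mid []
crank [([307, 186, 330, 214], 0.59)]
plunger_pad [([274, 201, 285, 209], 0.39)]
valve [([207, 152, 226, 169], 0.49)]
jar [([394, 230, 416, 254], 0.68)]
meter [([396, 147, 443, 187], 0.65)]
wrist [[   0.4   -0.9   -0.  -524.4]
 [   0.9    0.4   -0.3   37.4]
 [   0.3    0.1    1.  -378.4]
 [   0.     0.     0.     1. ]] 317.92410848170033
```

View pics/scene0.png

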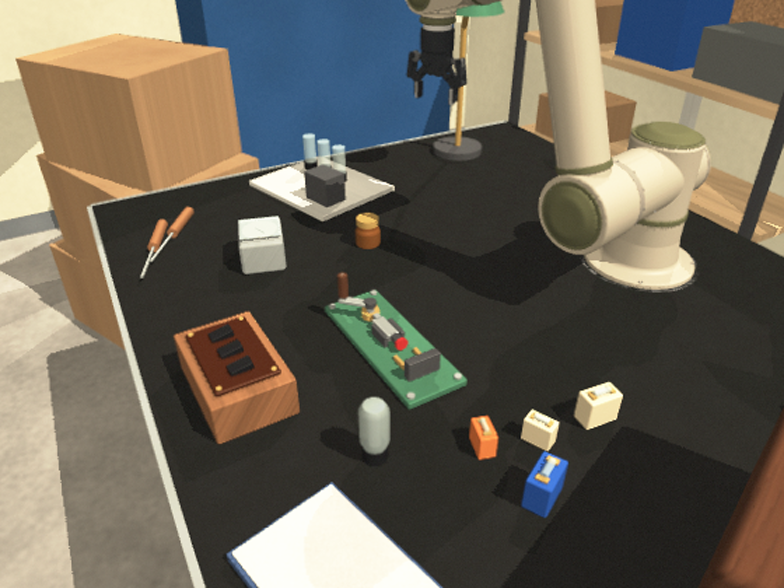

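View pics/top0.png

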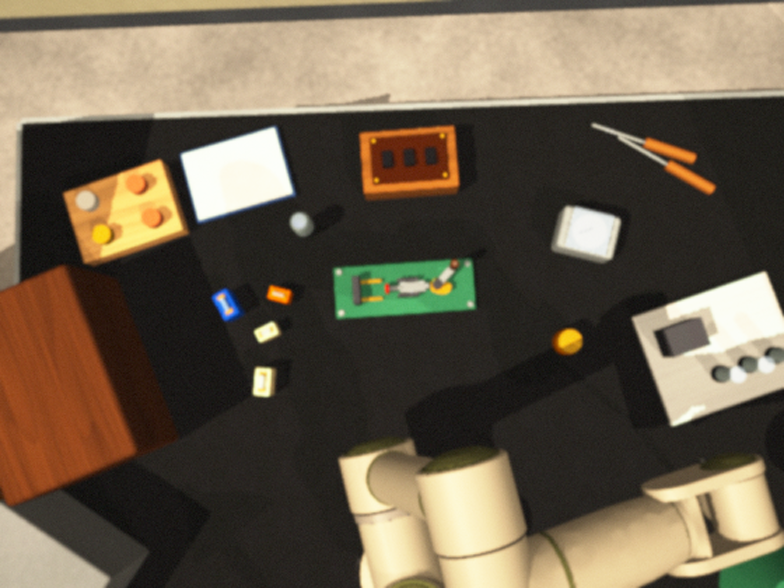

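The top view shows the small cream holder at about (266,331), the larger cream one at (263,381), the press from x=335 to 475 at y≈288, and the knob at (455,265), in the picture scaled 1.4x. The scene view agrees, with the small cream holder at (540,429). Next I'll work out positions.

```bash
cat > b.py <<'E'
from h import *
np.set_printoptions(precision=1,suppress=True)
t=eyes.capture('top'); s=eyes.capture('scene'); k=1/1.4
print('fuse tri',tri([ray(t,191.5,237.5),ray(s,385.5,305)]))
print('fuse z40',atz(t,266*k,331*k,44))
for n,(u,v),z in [('c1',(339,272),14),('c2',(468,266),14),('c3',(470,304),14),('c4',(341,313),14),('hub',(440,288),50),('knobtop',(456,264),100),('valve',(302,223),100),('jar',(568,341),65),('anv',(357,290),50),('pad',(389,289),35),('big',(263,381),40),('orange',(279,294),40),('blue',(228,304),40),('box',(408,195),90)]:
    print(n,atz(t,u*k,v*k,z))
print('s knob',tri([ray(t,456*k,264*k),ray(s,343*k,274*k)]))
save(t,'topc.png',(140,170,350,260),3.8)
E
python3 b.py
```

```text
fuse tri [510.1 294.3  23.1]
fuse z40 [512.3 294.6  44. ]
c1 [636.1 141.2  14. ]
c2 [ 640.3 -136.3   14. ]
c3 [ 558.4 -137.6   14. ]
c4 [547.5 138.9  14. ]
hub [591.1 -73.3  50. ]
knobtop [ 633.9 -105.5  100. ]
valve [728.4 206.  100. ]
jar [ 472.3 -331.4   65. ]
anv [592.3 100.6  50. ]
pad [593.9  33.9  35. ]
big [407.9 303.2  40. ]
orange [590.  266.7  40. ]
blue [572.1 375.4  40. ]
box [781.5 -12.5  90. ]
s knob [ 634.  -105.5   97.1]
```

View pics/topc.png

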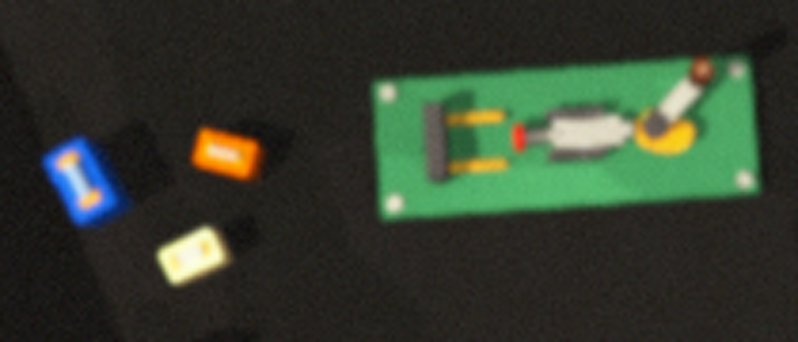

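The crop confirms the layout. The small cream holder has corners (157,257), (210,226), (230,258) and (176,285). The press screws are at (387,93), (738,69), (744,180) and (394,203), the hub is near (655,128) and the knob at (702,68). I'll derive yaws and moves from these.

```bash
cat >> h.py <<'E'
from scipy.spatial.transform import Rotation as Rn
def tool():
    s=telemetry.sense(); q=np.array(s['ee_rot']); return s,np.array(s['eef_pos']),Rn.from_quat([q[1],q[2],q[3],q[0]])
def move(P,yaw):
    """target: tool down, tool y axis at world yaw (mod pi); prints the units"""
    s,p,R=tool(); best=None
    for k in (0,np.pi):
        a=yaw+k; y=np.array([np.cos(a),np.sin(a),0]); z=np.array([0,0,-1.]); x=np.cross(y,z)
        T=Rn.from_matrix(np.c_[x,y,z]); w=(R.inv()*T).as_rotvec()
        if best is None or np.linalg.norm(w)<np.linalg.norm(best): best=w
    d=R.inv().apply(np.array(P)-p)
    print('from',p.round(1),'shift units',(d/120).round(3),'turn units',(best/.5).round(3),'joints',np.round(s['joints'],2),'F',np.round(s['force'],1),'g',round(s['grip_width'],3),'t',round(s['time_s'],2))
E
cat > c.py <<'E'
from h import *
np.set_printoptions(precision=3,suppress=True)
t=eyes.capture('top'); g=lambda u,v,z: atz(t,140+(u+.5)/3.8-.5,170+(v+.5)/3.8-.5,z)
c=[g(*x,40) for x in [(157,257),(210,226),(230,258),(176,285)]]
print('fuse ctr',np.mean(c,0),'edges',[np.linalg.norm(c[i]-c[i-1]) for i in range(4)])
l=(c[1]-c[0])+(c[2]-c[3]); print('long yaw',np.arctan2(l[1],l[0]))
b=[g(*x,15) for x in [(387,93),(738,69),(744,180),(394,203)]]
d=(b[0]-b[1])+(b[3]-b[2]); print('base ctr',np.mean(b,0),'y axis yaw',np.arctan2(d[1],d[0]))
print('knob',g(702,68,100),'anvil top nest-side edge',g(447,140,50),'rails',g(475,117,22),g(477,165,22),'pad',g(519,137,38))
move([512,295,230],np.arctan2(l[1],l[0])+np.pi/2)
E
python3 c.py
```

```text
fuse ctr [510.405 293.982  40.   ] edges [np.float64(26.494455559055954), np.float64(47.534026160301494), np.float64(29.544066203613017), np.float64(46.7095573102284)]
long yaw -1.102066470213224
base ctr [597.827   2.73   15.   ] y axis yaw 1.6069957492761715
knob [ 637.036 -101.774  100.   ] anvil top nest-side edge [594.075  93.859  50.   ] rails [614.458  73.421  22.   ] [576.483  72.818  22.   ] pad [595.911  38.613  38.   ]
from [ 223.5 -475.1  231.3] shift units [ 4.908 -4.783  0.011] turn units [0.    0.    3.084] joints [-1.35  0.31  1.5  -0.    1.33 -0.22] F [0.3 0.3 0.7] g 1.0 t 1.3
```

drive_tool:
  series: "0.98 -0.957 0 0 0 0 1;0.98 -0.957 0 0 0 0 0.6;0.98 -0.957 0 0 0 0 0.6;0.98 -0.957 0 0 0 0 0.6;0.98 -0.957 0 0 0 0 0.6"

```text
time_s: 1.8
eef_pos: [281.6, -319.9, 231.7]
ee_rot: [0.0, 0.976, 0.219, 0.0]
force: [0.2, -0.4, 0.2]
grip_width: 0.599
```

drive_tool:
  series: "0.98 -0.957 0 0 0 0 0.6;0.98 -0.957 0 0 0 0 0.6;0.98 -0.957 0 0 0 0 0.6;0.98 -0.957 0 0 0 0 0.6"

```text
time_s: 2.2
eef_pos: [339.6, -164.0, 231.9]
ee_rot: [0.001, 0.975, 0.22, 0.0]
force: [1.0, 0.2, 0.8]
grip_width: 0.603
```

drive_tool:
  series: "0.98 -0.957 0 0 0 0 0.6;0.98 -0.957 0 0 0 0 0.6;0.98 -0.957 0 0 0 0 0.6;0.98 -0.957 0 0 0 0 0.6"

```text
time_s: 2.6
eef_pos: [397.7, -7.7, 231.9]
ee_rot: [0.0, 0.975, 0.222, 0.001]
force: [0.1, 0.1, -0.1]
grip_width: 0.6
```

drive_tool:
  series: "0.98 -0.957 0 0 0 0 0.6;0.98 -0.957 0 0 0 0 0.6;0.98 -0.957 0 0 0 0 0.6;0.98 -0.957 0 0 0 0 0.6"

```text
time_s: 3.0
eef_pos: [455.9, 149.1, 231.4]
ee_rot: [0.0, 0.975, 0.223, 0.001]
force: [-0.6, -0.5, -0.6]
grip_width: 0.598
```

drive_tool:
  series: "0 0 0 0 0 0.77 0.6;0 0 0 0 0 0.77 0.6;0 0 0 0 0 0.77 0.6"

```text
time_s: 3.3
eef_pos: [457.2, 148.3, 231.0]
ee_rot: [0.0, 1.0, 0.029, 0.001]
force: [0.4, 0.4, 0.3]
grip_width: 0.601
```

drive_tool:
  series: "0 0 0 0 0 0.77 0.6;0 0 0 0 0 0.77 0.6;0 0 0 0 0 0.77 0.6"

```text
time_s: 3.6
eef_pos: [458.5, 147.1, 230.8]
ee_rot: [0.0, 0.986, -0.166, 0.001]
force: [-0.2, -0.2, -0.8]
grip_width: 0.599
```

drive_tool:
  series: "0 0 0 0 0 0.77 0.6;0 0 0 0 0 0.77 0.6;0 0 0 0 0 0.77 0.6"

```text
time_s: 3.9
eef_pos: [459.7, 146.0, 230.6]
ee_rot: [0.0, 0.935, -0.355, 0.001]
force: [0.2, -0.2, 0.5]
grip_width: 0.595
```

drive_tool:
  series: "0 0 0 0 0 0.77 0.6;0 0 0 0 0 0.77 0.6;0 0 0 0 0 0.77 0.6"

```text
time_s: 4.2
eef_pos: [461.0, 144.8, 230.3]
ee_rot: [0.0, 0.848, -0.53, 0.001]
force: [-0.3, 0.1, 0.6]
grip_width: 0.6
```

```bash
python3 -c "
from h import *
move([510.5,294,230],-1.102+np.pi/2)"
```

```text
from [461.  144.8 230.3] shift units [-0.937 -0.915  0.002] turn units [-0.002 -0.004 -0.031] joints [ 0.06  0.22  1.62 -0.    1.3   2.75] F [-0.3  0.1  0.6] g 0.6 t 4.2
```

drive_tool:
  series: "0 0 0 0 0 -1 0.6;0 0 0 0 0 -1 0.6;0 0 0 0 0 -1 0.6;0 0 0 0 0 -1 0.6"

```text
time_s: 4.6
eef_pos: [462.3, 143.6, 230.1]
ee_rot: [0.001, 0.953, -0.302, 0.001]
force: [0.5, 0.6, -0.4]
grip_width: 0.599
```

drive_tool:
  series: "0 0 0 0 0 -1 0.6;0 0 0 0 0 -1 0.6;0 0 0 0 0 -1 0.6;0 0 0 0 0 -1 0.6"

```text
time_s: 5.0
eef_pos: [463.6, 142.5, 229.8]
ee_rot: [0.001, 0.998, -0.055, 0.001]
force: [-0.5, 0.6, -0.2]
grip_width: 0.599
```

drive_tool:
  series: "0 0 0 0 0 -1 0.6;0 0 0 0 0 -1 0.6;0 0 0 0 0 -1 0.6;0 0 0 0 0 -1 0.6"

```text
time_s: 5.4
eef_pos: [464.8, 141.3, 229.6]
ee_rot: [0.001, 0.981, 0.195, 0.001]
force: [-0.0, 0.5, -0.2]
grip_width: 0.601
```

drive_tool:
  series: "0 0 0 0 0 -1 0.6;0 0 0 0 0 -1 0.6;0 0 0 0 0 -1 0.6;0 0 0 0 0 -1 0.6"

```text
time_s: 5.8
eef_pos: [466.1, 140.2, 229.3]
ee_rot: [0.002, 0.901, 0.433, 0.0]
force: [-0.5, -0.4, -0.0]
grip_width: 0.598
```

drive_tool:
  series: "0 0 0 0 0 -1 0.6;0 0 0 0 0 -1 0.6;0 0 0 0 0 -1 0.6;0 0 0 0 0 -1 0.6"

```text
time_s: 6.2
eef_pos: [467.3, 139.0, 229.0]
ee_rot: [0.002, 0.765, 0.644, -0.0]
force: [-0.6, 1.0, 0.3]
grip_width: 0.601
```

drive_tool:
  series: "0 0 0 0 0 -1 0.6;0 0 0 0 0 -1 0.6;0 0 0 0 0 -1 0.6;0 0 0 0 0 -1 0.6"

```text
time_s: 6.6
eef_pos: [468.5, 137.8, 228.8]
ee_rot: [0.002, 0.58, 0.815, -0.001]
force: [0.1, -0.6, -0.2]
grip_width: 0.599
```

```bash
python3 -c "
from h import *
move([510.5,294,200],-1.102+np.pi/2)"
```

```text
from [468.5 137.8 228.8] shift units [1.117 0.756 0.236] turn units [ 0.002  0.008 -0.272] joints [ 0.05  0.23  1.61 -0.    1.3  -0.28] F [ 0.1 -0.6 -0.2] g 0.599 t 6.6
```

drive_tool:
  series: "1 0.7 0.24 0.002 0.008 -0.272 0.6;1 0.7 0.24 0.002 0.008 -0.272 0.6;1 0.7 0.24 0.002 0.008 -0.272 0.6;1 0.7 0.24 0.002 0.008 -0.272 0.6;1 0.7 0.24 0.002 0.008 -0.272 0.6"

```text
time_s: 7.1
eef_pos: [509.7, 278.2, 198.6]
ee_rot: [-0.0, 0.523, 0.852, -0.001]
force: [0.3, -0.4, -0.5]
grip_width: 0.6
```

```bash
python3 -c "
from h import *
p=eyes.capture('wrist'); save(p,'w1.png',None,1.4)
print([(d['rect'],d['confidence']) for d in nets.spot_in('fuse_center',p)])
print(proj(p,[510.4,294,40]))
move([510.5,294,200],-1.102+np.pi/2)"
```

```text
[([344.4, 104.7, 426.5, 148.0], 0.7), ([147.5, 83.4, 226.6, 151.5], 0.63), ([313.7, 205.2, 364.6, 253.1], 0.56)]
[281.52700302 177.83942193]
from [509.6 277.2 199.8] shift units [ 0.121  0.07  -0.002] turn units [ 0.     0.001 -0.003] joints [ 0.3   0.46  1.37 -0.    1.31 -0.17] F [ 0.2 -0.2 -0.2] g 0.602 t 7.2
```

View pics/w1.png

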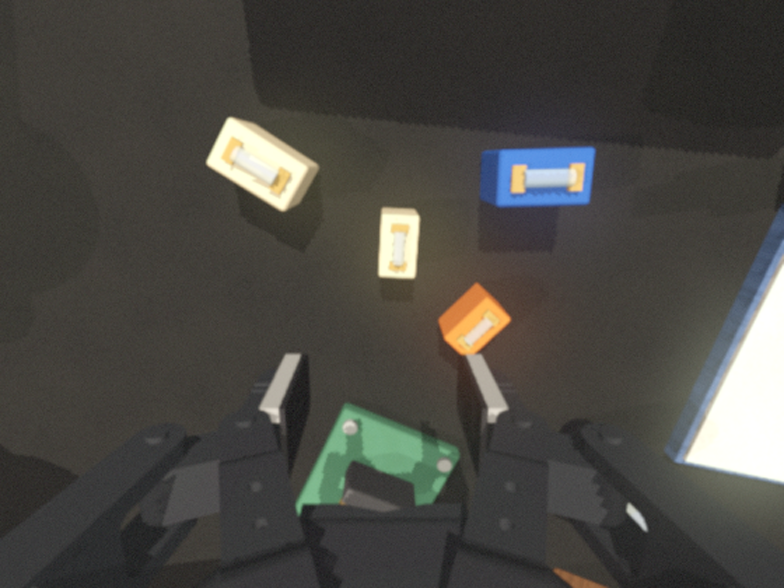

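The wrist view shows the small cream holder at about (399,247), with top-face corners (381,217), (419,217), (416,278) and (379,276). It is lined up between the open fingers.

```bash
python3 -c "
from h import *
np.set_printoptions(precision=1,suppress=True)
p=eyes.capture('wrist'); t=eyes.capture('top')
c=[atz(p,u/1.4,v/1.4,40) for u,v in [(381,217),(419,217),(416,278),(379,276)]]
print(ray(p,280,210)[0],np.mean(c,0)); print(np.array(c))
l=(c[0]-c[3])+(c[1]-c[2]); print('yaw',np.arctan2(l[1],l[0]))
print('tri', tri([ray(p,399/1.4,247/1.4),ray(t,140+193.3/3.8,170+256.5/3.8)]))
m=np.mean(c,0)
move([m[0],m[1],60],-1.102+np.pi/2)"
```

```text
[476.3 343.  341.6] [513.  295.2  40. ]
[[492.8 308.4  40. ]
 [515.6 319.9  40. ]
 [533.8 281.5  40. ]
 [510.  271.1  40. ]]
yaw 2.008774850021897
tri [511.6 294.4  34.6]
from [509.4 277.3 200.2] shift units [0.1 0.1 1.2] turn units [ 0.  0. -0.] joints [ 0.3  0.5  1.4 -0.   1.3 -0.2] F [0.1 0.7 0.1] g 0.603 t 7.3
```

```bash
python3 -c "
from h import *
move([512,294.7,100],-1.12+np.pi/2)"
```

```text
from [509.4 277.3 200.2] shift units [0.12  0.084 0.835] turn units [0.002 0.    0.033] joints [ 0.3   0.46  1.37 -0.    1.31 -0.17] F [0.1 0.7 0.1] g 0.603 t 7.3
```

drive_tool:
  series: "0.12 0.084 0.3 0 0 0.033 0.6;0.12 0.084 0.7 0 0 0.033 0.6;0.12 0.084 0.835 0 0 0.033 0.6;0.12 0.084 0.835 0 0 0.033 0.6"

```text
time_s: 7.7
eef_pos: [511.1, 293.4, 98.0]
ee_rot: [-0.001, 0.532, 0.847, -0.001]
force: [0.5, 0.5, 0.4]
grip_width: 0.598
```

```bash
python3 -c "
from h import *
move([512,294.7,15],-1.12+np.pi/2)"
```

```text
from [511.1 293.4  98. ] shift units [0.006 0.014 0.692] turn units [-0.007 -0.    -0.003] joints [ 0.32  0.58  1.46 -0.    1.11 -0.13] F [0.5 0.5 0.4] g 0.598 t 7.7
```

drive_tool:
  series: "0.006 0.014 0.35 0 0 0 0.6;0.006 0.014 0.6 0 0 0 0.6;0.006 0.014 0.69 0 0 0 0.6;0.006 0.014 0.69 0 0 0 0.6;0.006 0.014 0.69 0 0 0 0.2;0.006 0.014 0.69 0 0 0 0.2;0.006 0.014 0.69 0 0 0 0.2;0.006 0.014 0.69 0 0 0 0.2;0.006 0.014 0.69 0 0 0 0.2"
  newtons: 35

```text
time_s: 8.6
eef_pos: [513.3, 295.1, 17.6]
ee_rot: [0.0, 0.532, 0.847, 0.0]
force: [-1.1, -0.9, 8.0]
grip_width: 0.295
```

drive_tool:
  series: "0 0 -0.25 0 0 0 0.2;0 0 -0.6 0 0 0 0.2;0 0 -0.95 0 0 0 0.2;0 0 -0.95 0 0 0 0.2"

```text
time_s: 9.0
eef_pos: [515.8, 296.1, 138.5]
ee_rot: [0.004, 0.532, 0.847, 0.005]
force: [0.1, 0.5, -0.7]
grip_width: 0.294
```

```bash
python3 -c "
from h import *
np.set_printoptions(precision=1,suppress=True)
t=eyes.capture('top'); save(t,'t2.png',(180,170,350,260),4.6)
p=eyes.capture('wrist'); save(p,'w2.png',None,1.4)
move([596,67,130],1.607-np.pi/2)"
```

```text
from [513.4 295.2 132.6] shift units [-2.  -0.2  0. ] turn units [0.  0.  0.8] joints [ 0.3  0.6  1.4 -0.   1.2 -0.1] F [ 0.7 -0.3 -1.5] g 0.298 t 9.1
```

View pics/w2.png

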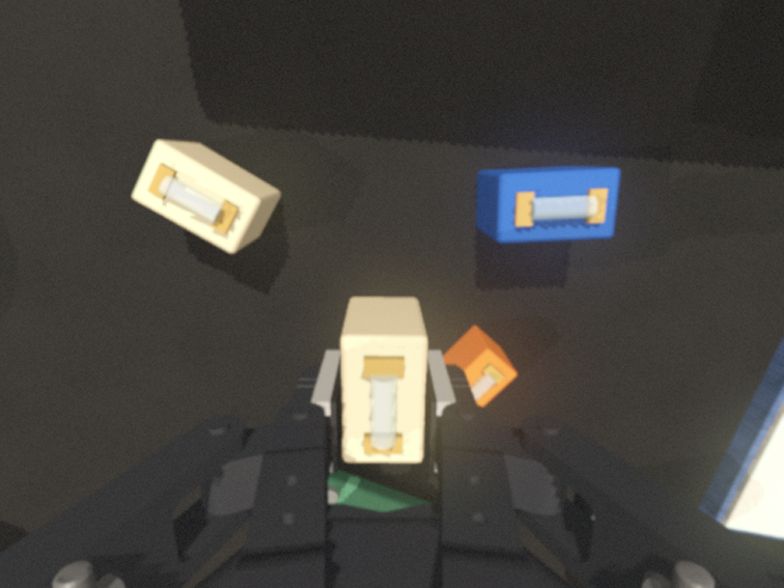

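The holder is held squarely between the pads, with its top face between (342,333) and (424,462). Next I'll go past the nest so the wrist camera looks back at it.

drive_tool:
  series: "-0.4 -0.04 -0.3 0 0 0.2 0.2;-0.8 -0.1 -0.3 0 0 0.4 0.2;-1 -0.1 -0.3 0 0 0.6 0.2;-1 -0.1 -0.3 0 0 0.8 0.2;-1 -0.1 -0.3 0 0 0.8 0.2"

```text
time_s: 9.6
eef_pos: [554.3, 181.0, 167.2]
ee_rot: [-0.0, 0.69, 0.724, 0.0]
force: [0.3, 0.4, -2.0]
grip_width: 0.293
```

```bash
python3 -c "
from h import *
move([594,-50,180],1.607-np.pi/2)"
```

```text
from [554.3 181.  167.2] shift units [-1.939  0.239 -0.107] turn units [ 0.    -0.001  0.022] joints [0.11 0.49 1.41 0.   1.24 0.07] F [ 0.3  0.4 -2. ] g 0.293 t 9.6
```

drive_tool:
  series: "-0.4 0.05 -0.1 0 0 0.022 0.2;-0.8 0.1 -0.1 0 0 0.022 0.2;-0.97 0.12 -0.1 0 0 0.022 0.2;-0.97 0.12 -0.1 0 0 0.022 0.2"

```text
time_s: 10.0
eef_pos: [574.1, 63.6, 178.2]
ee_rot: [-0.001, 0.694, 0.72, -0.001]
force: [0.1, 0.7, -1.2]
grip_width: 0.301
```

drive_tool:
  series: "-0.4 0.05 0 0 0 0 0.2;-0.8 0.1 0 0 0 0 0.2;-0.97 0.12 0 0 0 0 0.2;-0.97 0.12 0 0 0 0 0.2;-0.97 0.12 0 0 0 0 0.2"

```text
time_s: 10.5
eef_pos: [592.5, -50.6, 177.4]
ee_rot: [-0.001, 0.693, 0.721, -0.001]
force: [-0.1, 0.0, -1.7]
grip_width: 0.293
```

```bash
python3 -c "
from h import *
p=eyes.capture('wrist'); save(p,'w3.png',None,1.4)
import pickle; q={k:p[k] for k in ('fx','fy','cx','cy','D','view')}; s,pp,R=tool(); pickle.dump((q,pp,R.as_quat()),open('w3.pkl','wb'))
print(proj(p,[596,67,14])*1.4)
move([596,67,130],1.607-np.pi/2)"
```

```text
[396.68495803  84.63826833]
from [592.5 -50.2 177.7] shift units [0.975 0.069 0.398] turn units [-0.005 -0.002  0.006] joints [-0.28  0.51  1.35  0.    1.28 -0.32] F [-1.4  1.1 -0.6] g 0.297 t 10.55
```

View pics/w3.png

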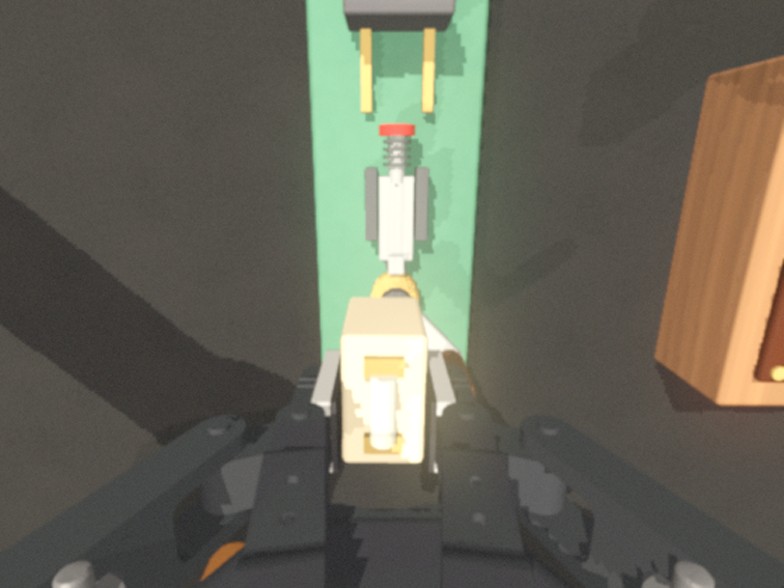

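The press is clear. The rails' inner edges are at u=373 and 424 (v≈28–111), the anvil face's top edge is at v≈12 and its foot at v≈28, and the red pad's front is at v≈125. The holder is held at (383,398).

```bash
cat > d.py <<'E'
from h import *
import pickle
np.set_printoptions(precision=1,suppress=True)
p,pp,q=pickle.load(open('w3.pkl','rb')); R=Rn.from_quat(q)
g=lambda u,v,z: atz(p,u/1.4,v/1.4,z)
print('cam',ray(p,280,210)[0])
for n,a in dict(rLb=(373,110,22),rRb=(424,110,22),rLt=(372,32,22),rRt=(424,32,22),anvFoot=(398,28,14),anvTop=(398,12,50),anvL=(344,12,50),anvR=(455,12,50),pad=(397,125,38),baseL1=(312,80,14),baseL2=(320,300,14),baseR1=(484,80,14),baseR2=(471,300,14),slideTop=(396,180,45),slideBot=(396,255,45)).items(): print(n,g(*a))
zt=pp[2]+22.4
c=np.array([g(u,v,zt) for u,v in [(343,335),(427,335),(424,461),(342,461)]]); print(R.inv().apply(c-pp),'ctr',R.inv().apply(c.mean(0)-pp))
E
python3 d.py
```

```text
cam [589.8  22.7 319.4]
rLb [581.9  51.   22. ]
rRb [613.4  52.2  22. ]
rLt [579.9  93.4  22. ]
rRt [610.6  94.6  22. ]
anvFoot [595.3  98.1  14. ]
anvTop [594.2  96.6  50. ]
anvL [565.7  95.4  50. ]
anvR [624.3  97.7  50. ]
pad [596.8  41.8  38. ]
baseL1 [543.   67.5  14. ]
baseL2 [547.7 -76.7  14. ]
baseR1 [650.3  71.6  14. ]
baseR2 [656.3 -72.3  14. ]
slideTop [597.5  10.6  45. ]
slideBot [599.7 -35.   45. ]
[[ 24.3 -11.6 -22.3]
 [ 24.3  12.5 -22.4]
 [-18.2  12.8 -22.5]
 [-18.2 -13.  -22.4]] ctr [  3.1   0.2 -22.4]
```

```bash
python3 -c "
from h import *
move([596.8,66.7,80],1.608-np.pi/2)"
```

```text
from [592.5 -50.2 177.7] shift units [0.971 0.076 0.815] turn units [-0.005 -0.002  0.004] joints [-0.28  0.51  1.35  0.    1.28 -0.32] F [-1.4  1.1 -0.6] g 0.297 t 10.55
```

drive_tool:
  series: "0.35 0.03 0 0 0 0 0.2;0.7 0.06 0.1 0 0 0 0.2;0.97 0.075 0.3 -0.005 0 0.004 0.2;0.97 0.075 0.6 -0.005 0 0.004 0.2;0.97 0.075 0.81 -0.005 0 0.004 0.2;0.97 0.075 0.81 -0.005 0 0.004 0.2;0.97 0.075 0.81 -0.005 0 0.004 0.2"

```text
time_s: 11.25
eef_pos: [596.8, 67.6, 81.4]
ee_rot: [-0.0, 0.693, 0.721, 0.0]
force: [-0.1, 0.4, -0.9]
grip_width: 0.297
```

```bash
python3 -c "
from h import *
p=eyes.capture('wrist'); save(p,'w4.png',None,1.4)
move([596.8,66.7,33],1.608-np.pi/2)"
```

```text
from [597.3  67.2  82.2] shift units [-0.004 -0.005  0.41 ] turn units [ 0.004 -0.002  0.002] joints [-0.08  0.62  1.43  0.    1.08 -0.12] F [ 0.5  0.7 -0.3] g 0.295 t 11.3
```

View pics/w4.png

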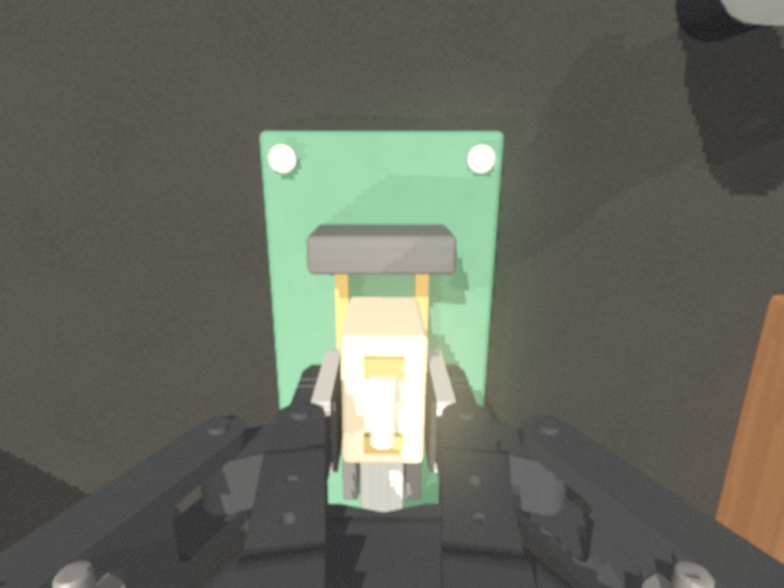

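The holder's lower edge (346–419) is centred between the rails (348–416), and the anvil is clear ahead of it. I'll lower it now.

drive_tool:
  series: "-0.004 -0.004 0.1 0.004 0 0 0.2;-0.004 -0.004 0.2 0.004 0 0 0.2;-0.004 -0.004 0.3 0.004 0 0 0.2;-0.004 -0.004 0.36 0.004 0 0 0.2;-0.004 -0.004 0.39 0.004 0 0 0.2;-0.004 -0.004 0.405 0.004 0 0 0.2;-0.004 -0.004 0.41 0.004 0 0 0.2"

```text
time_s: 12.0
eef_pos: [597.1, 66.7, 33.0]
ee_rot: [-0.0, 0.693, 0.721, 0.0]
force: [-0.0, -0.4, -0.9]
grip_width: 0.296
```

```bash
python3 -c "
from h import *
move([596.8,66.7,32],1.608-np.pi/2)"
```

```text
from [597.1  66.7  33. ] shift units [-0.    -0.002  0.009] turn units [ 0.001 -0.002  0.002] joints [-0.08  0.69  1.47  0.    0.99 -0.12] F [-0.  -0.4 -0.9] g 0.296 t 12.0
```

drive_tool:
  series: "0 0 0.008 0 0 0 0.2;0 0 0.01 0 0 0 0.2;0 0 0.01 0 0 0 0.36;0 0 0.01 0 0 0 0.42;0 0 0.01 0 0 0 0.5;0 0 0.01 0 0 0 0.5;0 0 0.01 0 0 0 0.5"

```text
time_s: 12.7
eef_pos: [597.1, 66.7, 31.9]
ee_rot: [-0.0, 0.693, 0.721, 0.0]
force: [-0.0, 0.7, -1.0]
grip_width: 0.502
```

drive_tool:
  series: "0 0 -0.1 0 0 0 0.5;0 0 -0.35 0 0 0 0.5;0 0 -0.7 0 0 0 0.5;0 0 -0.95 0 0 0 0.5;0 0 -0.95 0 0 0 0.5"

```text
time_s: 13.2
eef_pos: [599.1, 66.6, 151.5]
ee_rot: [0.003, 0.693, 0.721, 0.003]
force: [0.3, 0.3, -0.3]
grip_width: 0.502
```

```bash
python3 -c "
from h import *
p=eyes.capture('wrist'); save(p,'w5.png',None,1.4)
p=eyes.capture('top'); save(p,'t5.png',(225,165,355,245),6)
move([637,-102,200],1.608-np.pi/2)"
```

```text
from [597.1  66.6 146.6] shift units [-1.417  0.279 -0.445] turn units [ 0.003 -0.001  0.002] joints [-0.08  0.55  1.37  0.    1.22 -0.12] F [-0.7 -0.4  0. ] g 0.502 t 13.3
```

View pics/w5.png

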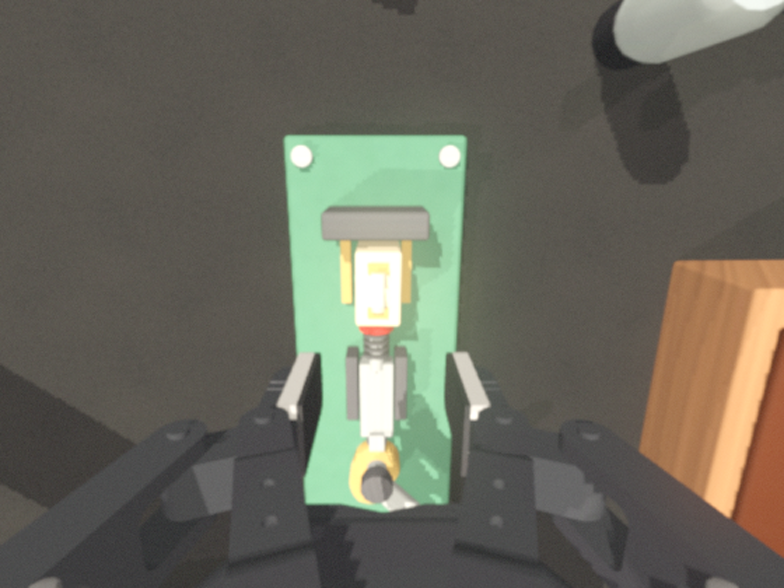

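The holder stands between the rails at (378,287), close to the anvil and with the pad behind it. The hub is near (376,485). Next is the knob, estimated at about (635.9, -103.2): hub (601.8, -66.6), radius about 50 as it should be.

drive_tool:
  series: "-0.4 0.1 0 0 0 0 0.6;-0.75 0.2 0 0 0 0 0.6;-1 0.27 0 0 0 0 0.6;-1 0.27 0 0 0 0 0.6"

```text
time_s: 13.7
eef_pos: [634.1, -55.7, 144.8]
ee_rot: [-0.0, 0.695, 0.719, 0.0]
force: [0.5, 0.2, 0.2]
grip_width: 0.598
```

```bash
python3 -c "
from h import *
np.set_printoptions(precision=1,suppress=True)
s=eyes.capture('scene'); t=eyes.capture('top')
save(s,'s6.png',(220,180,350,300),6)
print('fuse in nest: proj check top', proj(t,[596.7,69.8,54]), [ [round(x) for x in d['rect']] for d in nets.spot_in('fuse_center',t)])
move([635.9,-103.2,68],1.608-np.pi/2)"
```

```text
fuse in nest: proj check top [265.3 205.2] [[191, 207, 208, 217], [182, 262, 197, 280], [236, 186, 337, 228], [152, 208, 172, 234], [260, 201, 273, 214]]
from [633.5 -51.3 145.6] shift units [-0.4  0.   0.6] turn units [-0. -0.  0.] joints [-0.3  0.6  1.2  0.   1.3 -0.3] F [0.3 0.1 1. ] g 0.601 t 13.85
```

drive_tool:
  series: "-0.3 0.004 0 0 0 0 0.6;-0.433 0.004 0 0 0 0 0.6;-0.433 0.004 0.1 0 0 0 0.6;-0.433 0.004 0.25 0 0 0 0.6;-0.433 0.004 0.4 0 0 0 0.6;-0.433 0.004 0.55 0 0 0 0.6;-0.433 0.004 0.647 0 0 0 0.6;-0.433 0.004 0.647 0 0 0 0.6"

```text
time_s: 14.65
eef_pos: [634.9, -101.7, 65.8]
ee_rot: [-0.002, 0.693, 0.721, -0.0]
force: [-1.7, 0.1, 0.2]
grip_width: 0.605
```

```bash
python3 -c "
from h import *
p=eyes.capture('wrist'); save(p,'w6.png',None,1.4)
move([635.9,-103.2,68],1.608-np.pi/2)"
```

```text
from [ 635.6 -102.2   67.3] shift units [-0.008  0.002 -0.006] turn units [-0.003 -0.004  0.004] joints [-0.34  0.73  1.29  0.    1.13 -0.38] F [ 0.  -1.2 -0.1] g 0.599 t 14.7
```

View pics/w6.png

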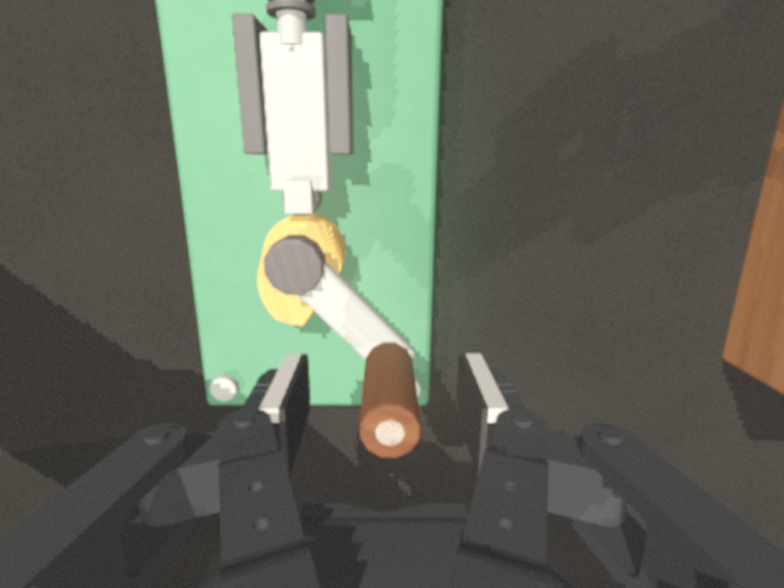

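The knob (top at (389,432)) is centred between the open pads. The brass cam's lobe runs down the left side and ends at a drop-off at (303,325), roughly opposite the roller at (302,195). I'll measure those.

```bash
cat > e.py <<'E'
from h import *
np.set_printoptions(precision=2,suppress=True)
p=eyes.capture('wrist'); g=lambda u,v,z: atz(p,u/1.4,v/1.4,z)
print('knob',g(389,432,100)); h=g(294,264,57); print('hub',h)
ax=1.608
for z in (30,40):
  for n,a in dict(end=(299,326),end2=(313,311),bl=(267,307),left=(258,275),ul=(270,235),top=(300,214),right=(345,255)).items():
    d=g(*a,z)-h; print(z,n,'r',np.hypot(d[0],d[1]),'CCW from roller',(np.arctan2(d[1],d[0])-ax)%(2*np.pi))
move([635.9,-103.2,68],1.608-np.pi/2)
E
python3 e.py
```

```text
knob [ 637.31 -102.74  100.  ]
hub [602.91 -65.53  57.  ]
30 end r 33.91245244796104 CCW from roller 2.9982919306051654
30 end2 r 26.773302973257117 CCW from roller 3.195675174643992
30 bl r 30.7760978671896 CCW from roller 2.5186609569625658
30 left r 23.430402128003433 CCW from roller 2.0596852410225486
30 ul r 15.63124512068088 CCW from roller 1.1971680292994673
30 top r 14.320198131540803 CCW from roller 0.1409947934629805
30 right r 15.761161897657242 CCW from roller 4.558539328245564
40 end r 29.85467832755371 CCW from roller 3.046471906321477
40 end2 r 23.47620171543859 CCW from roller 3.2741943337646724
40 bl r 26.444728725853277 CCW from roller 2.5285007179665158
40 left r 19.684763088632423 CCW from roller 2.012650065920486
40 ul r 14.080106118499236 CCW from roller 1.0207886087360114
40 top r 15.360506571658869 CCW from roller 0.010596784965064554
40 right r 16.446302465057723 CCW from roller 4.693660358262134
from [ 636.1 -102.6   68.2] shift units [-0.01 -0.    0.  ] turn units [-0. -0.  0.] joints [-0.34  0.73  1.29  0.    1.13 -0.38] F [-0.3 -0.6  0.4] g 0.603 t 14.75
```

drive_tool:
  series: "0 0 0 0 0 0 0.4;0 0 0 0 0 0 0.1;0 0 0 0 0 0 0.1;0 0 0 0 0 0 0.1;0 0 0 0 0 0 0.1;0 0 0 0 0 0 0.1"
  newtons: 25

```text
time_s: 15.35
eef_pos: [636.6, -102.7, 69.1]
ee_rot: [0.0, 0.693, 0.721, 0.001]
force: [-0.4, -0.9, 5.3]
grip_width: 0.199
```

```bash
cat > cr.py <<'E'
from h import *
import sys
hub=np.array([602.4,-66.0]); th0=np.arctan2(-36.8,34.6)
s,p,R=tool(); d=p[:2]-hub; th=np.arctan2(d[1],d[0]); phi=(th0-th+.5)%(2*np.pi)-.5
print('phi',round(phi,3),'r',np.hypot(*d).round(1),'z',p[2].round(1),'F',np.round(s['force'],2),'tangential F',round(float(np.dot(s['force'][:2],[-np.sin(th),np.cos(th)])),2),'g',round(s['grip_width'],3),'t',s['time_s'])
if len(sys.argv)>1:
    for f in np.linspace(phi,float(sys.argv[1]),int(sys.argv[2])+1)[1:]:
        a=th0-f; q=np.array([*(hub+50*np.array([np.cos(a),np.sin(a)])),67.])
        print('%.3f: %.3f %.3f %.3f'%(f,*(R.inv().apply(q-p)/120)))
E
python3 cr.py 1.4 14
```

```text
phi 0.006 r 50.2 z 69.1 F [-0.38 -0.9   5.34] tangential F -0.89 g 0.199 t 15.35
0.105: -0.024 -0.034 0.017
0.205: -0.046 -0.069 0.017
0.305: -0.065 -0.106 0.017
0.404: -0.080 -0.145 0.017
0.504: -0.090 -0.185 0.017
0.603: -0.097 -0.226 0.017
0.703: -0.100 -0.267 0.017
0.802: -0.098 -0.309 0.017
0.902: -0.092 -0.350 0.016
1.002: -0.083 -0.390 0.016
1.101: -0.069 -0.429 0.016
1.201: -0.052 -0.467 0.016
1.300: -0.030 -0.503 0.016
1.400: -0.006 -0.536 0.016
```

drive_tool:
  series: "-0.024 -0.034 0 0 0 0 0.1;-0.046 -0.069 0 0 0 0 0.1;-0.065 -0.106 0 0 0 0 0.1;-0.08 -0.145 0 0 0 0 0.1;-0.09 -0.185 0 0 0 0 0.1;-0.097 -0.226 0 0 0 0 0.1;-0.1 -0.267 0 0 0 0 0.1;-0.098 -0.309 0 0 0 0 0.1;-0.092 -0.35 0 0 0 0 0.1;-0.083 -0.39 0 0 0 0 0.1;-0.069 -0.429 0 0 0 0 0.1;-0.052 -0.467 0 0 0 0 0.1;-0.03 -0.503 0 0 0 0 0.1;-0.006 -0.536 0 0 0 0 0.1;-0.006 -0.536 0 0 0 0 0.1"

```text
time_s: 16.85
eef_pos: [570.6, -107.0, 69.1]
ee_rot: [-0.0, 0.693, 0.721, -0.001]
force: [-6.4, -7.5, 4.6]
grip_width: 0.2
```

```bash
python3 cr.py 2.3 11
```

```text
phi 1.414 r 51.9 z 69.1 F [-6.38 -7.53  4.57] tangential F -0.43 g 0.2 t 16.85
1.494: 0.034 -0.015 0.018
1.575: 0.059 -0.038 0.018
1.655: 0.085 -0.059 0.018
1.736: 0.113 -0.077 0.018
1.817: 0.142 -0.094 0.018
1.897: 0.173 -0.108 0.018
1.978: 0.204 -0.119 0.018
2.058: 0.237 -0.128 0.018
2.139: 0.270 -0.134 0.018
2.219: 0.303 -0.138 0.018
2.300: 0.337 -0.139 0.018
```

```bash
sed -i 's/hub=np.array.*/hub=np.array([601.0,-67.5]); th0=np.arctan2(-35.2,35.8)/' cr.py; python3 cr.py 2.2 10
```

```text
phi 1.449 r 49.8 z 69.1 F [-6.38 -7.53  4.57] tangential F -0.47 g 0.2 t 16.85
1.524: 0.020 -0.024 0.018
1.599: 0.042 -0.046 0.018
1.674: 0.066 -0.066 0.018
1.749: 0.092 -0.084 0.018
1.825: 0.119 -0.100 0.018
1.900: 0.147 -0.114 0.018
1.975: 0.176 -0.126 0.018
2.050: 0.206 -0.135 0.018
2.125: 0.236 -0.143 0.018
2.200: 0.267 -0.148 0.018
```

drive_tool:
  series: "0.02 -0.024 0 0 0 0 0.1;0.042 -0.046 0 0 0 0 0.1;0.066 -0.066 0 0 0 0 0.1;0.092 -0.084 0 0 0 0 0.1;0.119 -0.1 0 0 0 0 0.1;0.147 -0.114 0 0 0 0 0.1;0.176 -0.126 0 0 0 0 0.1;0.206 -0.135 0 0 0 0 0.1;0.236 -0.143 0 0 0 0 0.1;0.267 -0.148 0 0 0 0 0.1;0.267 -0.148 0 0 0 0 0.1"

```text
time_s: 17.95
eef_pos: [551.5, -75.1, 69.1]
ee_rot: [-0.001, 0.693, 0.721, -0.001]
force: [0.5, -0.4, 0.6]
grip_width: 0.2
```

```bash
python3 cr.py 2.65 6
```

```text
phi 2.212 r 50.1 z 69.1 F [ 0.53 -0.37  0.55] tangential F 0.45 g 0.2 t 17.95
2.285: 0.030 -0.001 0.017
2.358: 0.061 -0.002 0.017
2.431: 0.091 0.001 0.017
2.504: 0.121 0.005 0.017
2.577: 0.151 0.011 0.017
2.650: 0.180 0.020 0.017
```

drive_tool:
  series: "0.03 -0.001 0 0 0 0 0.1;0.061 -0.002 0 0 0 0 0.1;0.091 0.001 0 0 0 0 0.1;0.121 0.005 0 0 0 0 0.1;0.121 0.005 0 0 0 0 0.1"

```text
time_s: 18.45
eef_pos: [551.5, -60.3, 69.1]
ee_rot: [-0.001, 0.693, 0.721, -0.001]
force: [0.7, -1.4, 1.2]
grip_width: 0.198
```

```bash
cat > f.py <<'E'
from h import *
hub=np.array([601.0,-67.5]); F=[]
for i in range(6):
    p=eyes.capture('wrist'); s,q,R=tool(); d=q[:2]-hub; th=np.arctan2(d[1],d[0]); F.append([np.dot(s['force'][:2],[-np.sin(th),np.cos(th)]),np.dot(s['force'][:2],[np.cos(th),np.sin(th)])])
print('mean tang, radial',np.mean(F,0).round(2))
E
python3 f.py; python3 cr.py 2.8 4
```

```text
mean tang, radial [-0.02 -0.79]
phi 2.51 r 50.0 z 69.1 F [-0.06  0.39  1.19] tangential F -0.38 g 0.2 t 18.75
2.582: 0.029 0.007 0.017
2.655: 0.058 0.016 0.017
2.727: 0.087 0.026 0.017
2.800: 0.114 0.039 0.017
```

drive_tool:
  series: "0.029 0.007 0 0 0 0 0.1;0.058 0.016 0 0 0 0 0.1;0.058 0.016 0 0 0 0 0.1"

```text
time_s: 19.05
eef_pos: [553.1, -53.1, 69.1]
ee_rot: [-0.001, 0.693, 0.721, -0.001]
force: [-0.6, -0.3, 1.9]
grip_width: 0.2
```

```bash
python3 f.py; python3 cr.py 2.8 2;python3 -c "
from h import *
p=eyes.capture('wrist'); save(p,'w7.png',None,1.4)"
```

```text
mean tang, radial [-0.41 -0.25]
phi 2.657 r 50.0 z 69.1 F [0.48 0.85 1.74] tangential F -0.95 g 0.195 t 19.35
2.729: 0.028 0.011 0.017
2.800: 0.055 0.023 0.017
```

View pics/w7.png

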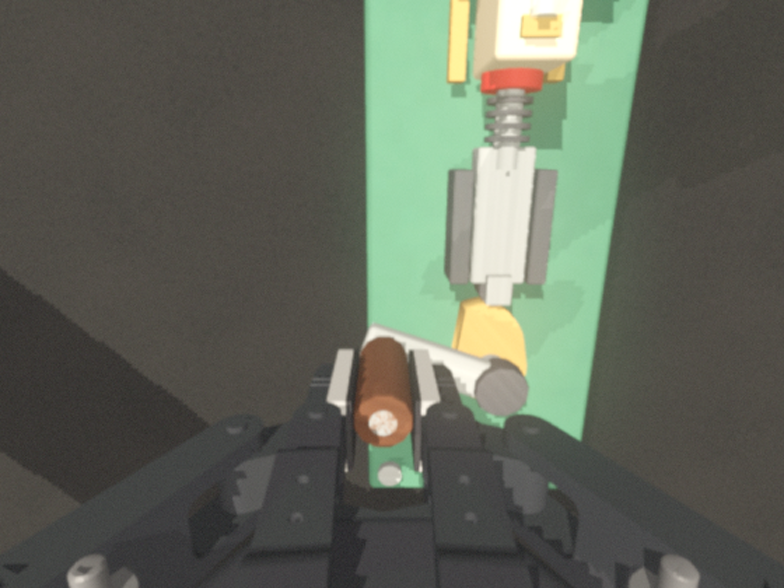

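The holder is pressed by the red pad (512,80), and the cam's drop-off corner is at (463,303), just left of the roller at (494,297). I'll compute the remaining angle to the drop-off.

```bash
cat > k.py <<'E'
from h import *
np.set_printoptions(precision=2,suppress=True)
p=eyes.capture('wrist'); g=lambda u,v,z: atz(p,u/1.4,v/1.4,z)
hub=np.array([601.5,-67.]); print('hub top',g(500,388,57),'slide axis',g(505,160,45),g(505,270,45))
for z in (30,35,40):
  for n,a in dict(corner=(464,303),m1=(480,300),right=(512,316),r2=(524,340),roller=(497,300)).items():
    d=g(*a,z)[:2]-hub; a=np.arctan2(d[1],d[0])-1.608; print(z,n,'r',np.hypot(*d).round(1),'CCW',a.round(2))
print('pad',g(512,72,38),'fuse back edge',g(523,72,54))
E
python3 k.py
```

```text
hub top [598.5  -62.64  57.  ] slide axis [593.55  21.32  45.  ] [598.41 -18.84  45.  ]
30 corner r 32.8 CCW 0.42
30 m1 r 32.1 CCW 0.21
30 right r 25.3 CCW -0.3
30 r2 r 19.0 CCW -0.81
30 roller r 31.4 CCW -0.02
35 corner r 34.7 CCW 0.43
35 m1 r 33.9 CCW 0.23
35 right r 26.7 CCW -0.23
35 r2 r 19.4 CCW -0.67
35 roller r 33.0 CCW 0.02
40 corner r 36.6 CCW 0.43
40 m1 r 35.7 CCW 0.25
40 right r 28.1 CCW -0.16
40 r2 r 20.1 CCW -0.54
40 roller r 34.6 CCW 0.06
pad [594.19  50.84  38.  ] fuse back edge [593.62  48.13  54.  ]
```

```bash
python3 cr.py 2.83 3
```

```text
phi 2.657 r 50.0 z 69.1 F [0.54 0.82 2.74] tangential F -0.94 g 0.201 t 19.45
2.715: 0.022 0.008 0.017
2.772: 0.044 0.018 0.017
2.830: 0.066 0.029 0.017
```

drive_tool:
  series: "0.022 0.008 0 0 0 0 0.1;0.044 0.018 0 0 0 0 0.1;0.066 0.029 0 0 0 0 0.1;0.066 0.029 0 0 0 0 0.1"

```text
time_s: 19.85
eef_pos: [556.4, -44.8, 69.1]
ee_rot: [-0.001, 0.693, 0.721, -0.0]
force: [0.5, -0.7, 2.0]
grip_width: 0.205
```

```bash
python3 f.py; python3 cr.py
```

```text
mean tang, radial [-0.25 -0.79]
phi 2.834 r 50.0 z 69.1 F [ 1.55 -0.16  1.8 ] tangential F -0.56 g 0.198 t 20.15
```

drive_tool:
  series: "0 0 0 0 0 0 0.25;0 0 0 0 0 0 0.35;0 0 0 0 0 0 0.6;0 0 0 0 0 0 0.6;0 0 0 0 0 0 0.6;0 0 0 0 0 0 0.6"

```text
time_s: 20.75
eef_pos: [556.4, -44.9, 69.0]
ee_rot: [-0.001, 0.693, 0.721, -0.0]
force: [0.4, 0.6, 0.1]
grip_width: 0.604
```

```bash
python3 cr.py;python3 -c "
from h import *
p=eyes.capture('wrist'); save(p,'w8.png',None,1.4)"
```

```text
phi 2.834 r 50.0 z 69.0 F [0.44 0.56 0.09] tangential F -0.7 g 0.604 t 20.75
```

View pics/w8.png

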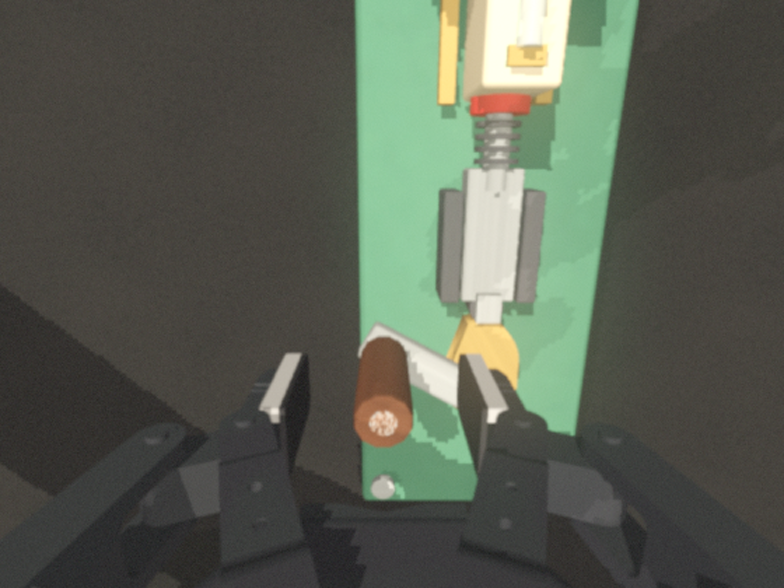

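After opening, the knob stayed at the same pixel (383,423), so the crank holds by itself. The roller (486,313) sits mid-way between the dwell corners at (467,318) and (502,321). I'll retreat straight up and check again.

drive_tool:
  series: "0 0 -0.15 0 0 0 0.6;0 0 -0.4 0 0 0 0.6;0 0 -0.7 0 0 0 0.6;0 0 -1 0 0 0 0.6;0 0 -1 0 0 0 0.6;0 0 -1 0 0 0 0.6"

```text
time_s: 21.4
eef_pos: [556.6, -45.0, 189.2]
ee_rot: [-0.001, 0.693, 0.721, -0.0]
force: [0.1, 0.5, -0.6]
grip_width: 0.598
```

drive_tool:
  series: "-0.4 0 0 0 0 0 0.6;-0.8 0 0 0 0 0 0.6;-0.8 0 0 0 0 0 0.6;-0.8 0 0 0 0 0 0.6;-0.8 0 0 0 0 0 0.6"

```text
time_s: 21.9
eef_pos: [560.0, -140.0, 188.2]
ee_rot: [-0.002, 0.693, 0.721, -0.0]
force: [-0.3, 0.5, -0.2]
grip_width: 0.595
```

```bash
python3 -c "
from h import *
p=eyes.capture('wrist'); save(p,'w9.png',None,1.4); print(telemetry.sense()['eef_pos'])
q={k:p[k] for k in ('fx','fy','cx','cy','D','view')}
import pickle; pickle.dump(q,open('w9.pkl','wb'))"
```

```text
[ 560.18940919 -139.77907534  188.50116552]
```

View pics/w9.png

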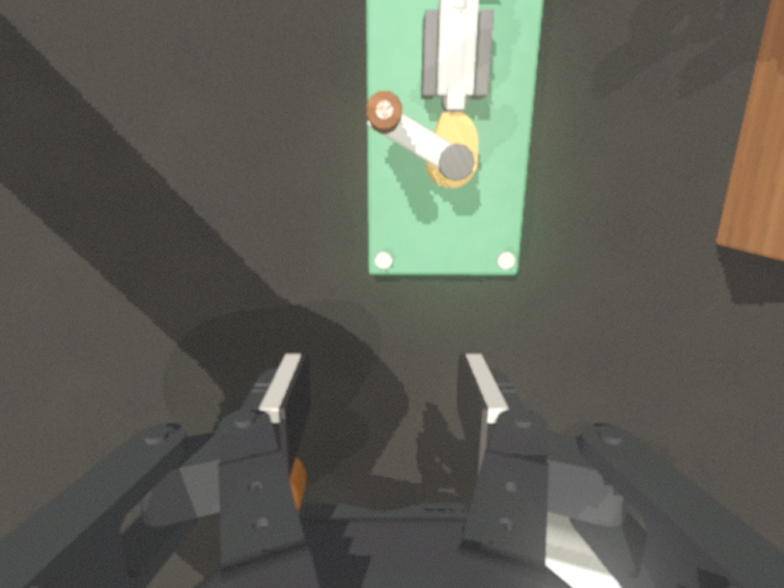

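```bash
python3 -c "
from h import *
import pickle; p=pickle.load(open('w9.pkl','rb'))
k=atz(p,384/1.4,109/1.4,100); h=atz(p,457/1.4,161/1.4,57); d=k-h; print(k,h,np.hypot(*d[:2]),'phi',(np.arctan2(-35.2,35.8)-np.arctan2(d[1],d[0]))%(2*np.pi))
print(ctrl.finish_job())"
```

```text
[556.42056493 -44.09184501 100.        ] [600.31110569 -66.39150023  57.        ] 49.230622489572596 phi 2.8347311482931388
the job is handed in; nothing more can be done
None
```

The fuse holder is standing in the press's nest, clamped by the cam. The crank is let go and staying put, and I handed the job in at about 22 s of the 72 s allowed.

**What I did:** I picked up the smaller cream holder across its 26 mm faces. I set it down between the brass rails, let go, and cranked the knob about 2.83 rad clockwise with a 25 N grip. The arm then retreated clear of everything.

**What the last checks showed:**
- **Crank:** the knob did not move when the fingers opened. A picture from clear of the press still put it at 2.83 rad, 49 mm from the hub (50 expected).
- **Dwell:** the roller sat about midway along the dwell in the wrist picture just after I let go.
- **Holder:** it was upright and touching the pad in that same picture. The final picture did not show the nest.

**Not confirmed, or in disagreement:**
- **Clamping force:** I could not measure the pad's 14 N. It is inferred from the cam's position and from the crank staying still.
- **Ramp resistance:** the force readings were too noisy to show the expected rise to 4 N, so I found the dwell from the pictures.
- **Hub position:** my first estimate was about 2 mm off, giving about 10 N of sideways force on the knob (limit 90 N) until I corrected it.
- **Valve and jar:** I kept the arm clear of both but did not measure them again.

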